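# Draw the core from a casting mould with a quick-thread puller

### The arm

A 6-joint arm with a two-finger parallel gripper is mounted at the origin on the work surface. World frame = base frame: x ahead of the robot, y to its left, z up, the work surface at z = 0. Lengths are in m, angles in rad, forces in N, time in s.
With the tool pointing down it reaches from about 0.225 to 0.725 m from the base axis. Payload 3.1 kg.
Tool frame: the origin (TCP) lies at the very end of the fingers, on their centre line; the grasp point (between the pads) lies 19 mm behind it; z points along the fingers, x is the direction in which the jaws open and shut, and the axes are right-handed (so a half turn about z gives the same grasp; the last joint's range is limited). The gripper opens to 85 mm and grips with 20 to 120 N. Pads are 22 mm wide; open, the fingers measure 114 mm over their backs; the gripper's body (76 mm by 85 mm) begins 54 mm behind the grasp point. The pads swing forward as they close: fully open they stand 13 mm farther back than shut.
Start: joints at [1.153, 0.048, 0.099, 1.622, 0, 1.443], TCP at [0.15, 0.503, 0.231] pointing down, gripper open.
Joint ranges: [-2.91, 2.91], [-0.99, 1.94], [-1.21, 1.42], [-2.12, 2.29], [-1.49, 1.47], [-3.14, 3.14]. Speed limits (rad/s): [2.79, 2.79, 3.14, 3.14, 3.14, 3.14].

### API

Orientations are given as a unit quaternion [x, y, z, w].
In Python, from plant import telemetry, optics, sign_off gives the robot as it stands. The module is installed in compiled form; this text tells all that it offers.
- The arm moves only by the tool apply_moves, never from a script. Its arguments are lists of equal length, an entry for each row: "rotation": the turn, a rotation vector about the tool's x, y, z in degrees, a list of three; "xyz": the shift along the tool's x, y, z in m, a list of three; "grip": the closure, from 0 (fully open) to 1 (shut). A call has 1 to 20 rows; each row shifts and turns the commanded pose from where the row before left it, along the tool's axes as they then stand; what a row does not reach is not made up. A row lasts 1/10 s, in which the tool goes at most 50 mm and 8.59 degrees, less where a joint would pass 70% of its speed; a pose out of reach is approached as far as the arm can. A call is refused whole if a number of a shift passes 0.05 or a number of a turn 8.59, either way. A call with a gripper value outside its range is refused whole. The fingers move at their own pace and stop on an object; the grip force is fixed at half the most. Time passes only in rows, so rows that do not move let the fingers close. It gives the time, the measured TCP pose, the force and the opening at its end, in the units of the state.
- telemetry.sense(): the state, without advancing time (a new reading comes with each control period).
- optics.grab_frame(name): name is "scene" or "top" or "wrist"; returns a dict with "frame" (480x640x3 uint8, red, green, blue), "range_z" (480x640 float32, m along the optical axis (not along the pixel's ray), 0 where there is no reading), "fx", "fy", "cx", "cy" (pixels), "R" (3x3) and "t" (3): a world point X has camera coordinates R X + t. Camera axes: x right, y down, z forward; pixel columns grow to the right and rows downward; lengths in m; the calibration is good to about 2 mm. A picture is of the moment at which its call begins.
- sign_off(): hands the job in, once; it reports no verdict.
The state is a dict: "clock": time; "joint_positions": joint angles; "qvel": joint speeds; "joint_efforts": joint torques, N m; "ee_pos": TCP position; "tcp_rot": TCP orientation; "force": force on the tool from outside, world axes, zero at the start; "wrist_torque": the same for the moment, N m; "width": finger opening in m.
Only numpy, scipy, OpenCV 4.12 (cv2) and the standard library are available. Lean on these libraries where they do the work, as an engineer would, in place of code of your own. Each camera call takes 0.05 s, during which the arm holds its last target.

### The job

Take the puller from its stand, screw it clockwise into the core of the plaster mould (about an eighth of a turn) until it meets its stop, and draw the core straight up out of the mould. Stand the core upright in the low plywood tray with the puller still in it, and let go. Feel your way in and do not force anything: core and plaster chip easily; leave the jar, the offcut and the brush where they are.

Things in the scene. Friction and masses are not known exactly. Their poses are not given: they have to be found in the camera images.
- mould: Casting mould, fixed to the bench: white plaster in plywood boards, 150 x 130 mm, top 54 mm up. Origin: centre of underside; z up. A square pocket 67 x 67 mm, 40 mm deep, in the middle of its top holds the core by sprung rubber grips: drawing it takes about 8 to 18 N, clear once raised 40 mm. The plaster chips if the core is forced against it with over 60 N.
- core: Core: square grey resin block 64 x 64 x 40 mm, 0.28 kg. Origin: centre of its underside; z up, x and y along its sides, as the mould's. At the start it sits in the pocket, its top flush with the mould's, and cannot be gripped. A steel bush with a slot is set in its top. It chips if the puller bears on it with more than 40 N.
- socket (a point): Centre of the core's top, on its axis. Below is a round steel bush 42 mm across with a straight slot 36 x 12 mm through its 6 mm plate. THE BUSH HAS CREPT: its plate is 1 to 6 mm below the core's top and the slot's long direction within 0.45 rad of the core's x axis, neither measured; see them, or feel: turn the puller on it under light pressure till the lug drops through.
- thread (a point): Point on the core's axis 18 mm below its top. Fully through the slot the lug's underside rests 0 to 5 mm below this (as deep as the bush has crept). From there a turn clockwise from above (yaw decreasing) runs it down a quick thread: it sinks 3 mm by 0.8 rad (about 1 mm of play), where it meets a sprung stop (0.16 N m, 0.4 N m/rad, solid 0.6 rad on). From 0.6 rad it holds.
- puller: Puller, 0.2 kg, upright in the stand: steel rod 9 mm thick; at its foot a cross lug 32 mm long along x, 9 wide, 9 high; a shoulder 32 mm across, 28 to 34 mm up; a flat wooden grip 60 to 108 mm up, 26 mm wide along x, 16 mm thick along y (grip across the 16). Origin: on its axis, underside of the lug; z up. Screwed home, the shoulder is 2 to 9 mm above the core's top.
- stand: Fixed wooden stand block, 60 x 60 mm, 42 mm high, with a round hole 34 mm across and 36 mm deep in its top, in which the puller stands (its foot 6 mm above the bench). Origin: centre of its underside.
- tray: Fixed low plywood tray, 130 x 130 mm outside, walls 6 mm thick and 18 mm high, inner floor 6 mm or less above the bench. Origin: centre of its underside. The core goes in its middle.
- jar: Bystander: loose amber jar with white lid, 60 mm across, 80 mm high. Origin: centre of its underside.
- offcut: Bystander: loose wooden offcut 70 x 50 x 40 mm. Origin: centre of its underside.
- brush: Bystander: loose brush lying on the bench to the left, about 0.2 m long. Origin: its underside.
Mind the look-alikes: they are no part of the job. Of the things that look like the core, the smallest one is meant. Several things have the shape of the puller; the one meant has the colours described above.

How it is judged:
On the way, in this order (a step that is already met when the one before it is completed fails the run):
1. the puller's lug is through the slot, inside the core, while the core is still in the mould (z of puller in the frame of core below 0.026 m and horizontal distance between puller and core below 0.006 m and z of core in the frame of mould below 0.02 m), for 0.1 s.
2. the core is drawn up clear of the mould, level, hanging on the puller (z of core in the frame of mould above 0.056 m and angle between core's own z axis and vertical below 0.2 rad and z of puller in the frame of core below 0.028 m and horizontal distance between puller and core below 0.015 m), for 0.1 s.
At the end, for the whole second after the job is handed in: The core stands flat and upright in the tray (centre within 30 mm of the tray's centre, within 10 mm of its height, tilt under 0.06 rad), at rest, with the puller's lug still inside it (its underside less than 28 mm above the core's underside) and the puller within 0.3 rad of upright, released (horizontal distance between core and tray below 0.03 m and z of core in the frame of tray below 0.01 m and angle between core's own z axis and vertical below 0.06 rad and linear speed of core below 0.02 m/s and z of puller in the frame of core below 0.028 m and angle between puller's own z axis and vertical below 0.3 rad and linear speed of puller below 0.03 m/s and contact force between the fingers and puller below 0.1 N); the robot touches nothing.
It fails at once if the puller bears on the core with more than 40 N (contact force between puller and core above 40 N).
It fails at once if the core is forced against the mould with more than 60 N (contact force between core and mould above 60 N).
It fails at once if the core is banged down in the tray (more than 25 N) (contact force between core and tray above 25 N).
It fails at once if a bystander is moved more than 20 mm (distance of any of jar, offcut, brush from where it was at the start of the episode above 0.02 m).
It also fails if it takes over 72 s, if anything falls off the work surface, if the arm or the gripper's body presses on something with over 40 N, if the wrist force passes 120 N, or if a joint passes its speed limit or range.

## Working session

There is one attempt and no reset: what is moved stays moved. The work goes in short steps, Python scripts to look and compute and a tool call to move; the robot and the scene stay as the last step left them, time stands still between calls to the robot, and variables do not carry over. Pictures are saved under pics/ and viewed, and the job is handed in when it is done.

Besides the shell and the picture viewer there is one more tool, called after "Emit:" as name(argument=value, ...), one argument or row to a line, values as JSON. apply_moves: Moves the arm, as the interface text tells. Its arguments: {"type":"object","properties":{"rotation":{"type":"array"},"xyz":{"type":"array"},"grip":{"type":"array"}},"required":["rotation","xyz","grip"]}

```bash
mkdir -p pics; cat > h.py <<'E'
import numpy as np, cv2, pickle
from plant import telemetry, optics
def grab(n,tag):
    f=optics.grab_frame(n); pickle.dump(f,open(f'pics/{tag}.pkl','wb'))
    cv2.imwrite(f'pics/{tag}.png',f['frame'][:,:,::-1]); return f
def load(tag): return pickle.load(open(f'pics/{tag}.pkl','rb'))
def px(f,u,v,z=None):
    """world point of pixel; by depth, or on plane z"""
    R=np.array(f['R']);t=np.array(f['t'])
    d=np.array([(u-f['cx'])/f['fx'],(v-f['cy'])/f['fy'],1.])
    if z is None:
        return R.T@(d*f['range_z'][int(round(v)),int(round(u))]-t)
    c=-R.T@t; r=R.T@d
    return c+r*(z-c[2])/r[2]
def proj(f,X):
    c=np.array(f['R'])@np.array(X)+np.array(f['t']); return f['fx']*c[0]/c[2]+f['cx'],f['fy']*c[1]/c[2]+f['cy']
def crop(f,u0,v0,u1,v1,s,name):
    cv2.imwrite(f'pics/{name}.png',cv2.resize(f['frame'][v0:v1,u0:u1,::-1],None,fx=s,fy=s,interpolation=cv2.INTER_CUBIC))
E
python3 - <<'E'
from h import *
print(telemetry.sense())
grab('scene','s0');grab('top','t0');grab('wrist','w0')
E
```

```text
{'clock': 0.0, 'joint_positions': array([1.15319527e+00, 4.87478549e-02, 9.75665578e-02, 1.62195292e+00,
       5.71067336e-06, 1.44297649e+00]), 'qvel': array([-8.65773099e-04,  1.05165482e-03,  1.48475435e-04, -4.71901751e-04,
        1.40505371e-03,  8.33698053e-05]), 'joint_efforts': array([ 1.08347415e-04, -3.38780344e+01,  3.20016968e+01,  2.01204198e-02,
       -1.42156464e-04,  1.72489713e-06]), 'ee_pos': array([0.14978936, 0.50255078, 0.23010295]), 'tcp_rot': array([ 8.01792002e-01,  5.97602057e-01, -1.02005355e-03,  5.70904078e-04]), 'force': array([-0.47001753, -0.37273767, -0.66390852]), 'wrist_torque': array([-0.0460792 , -0.00439333,  0.01701395]), 'width': 0.08550988412404445}
```

View pics/s0.png

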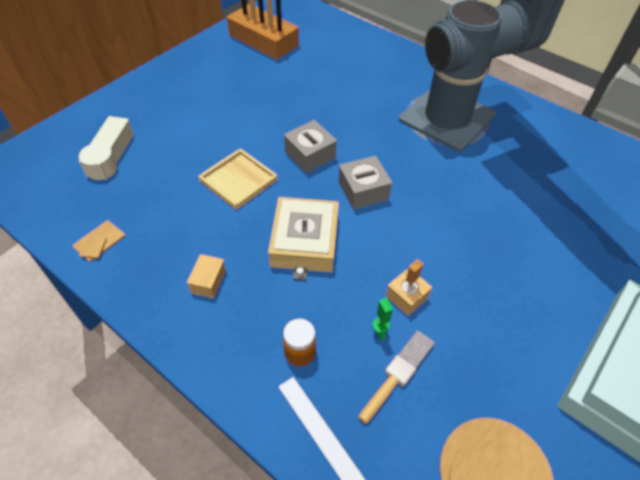

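View pics/t0.png

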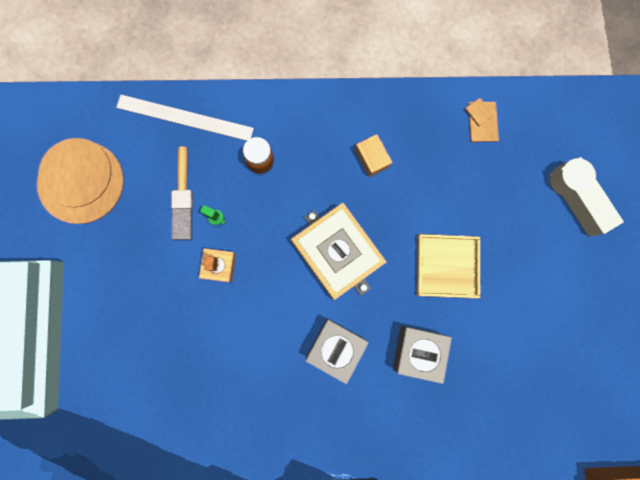

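View pics/w0.png

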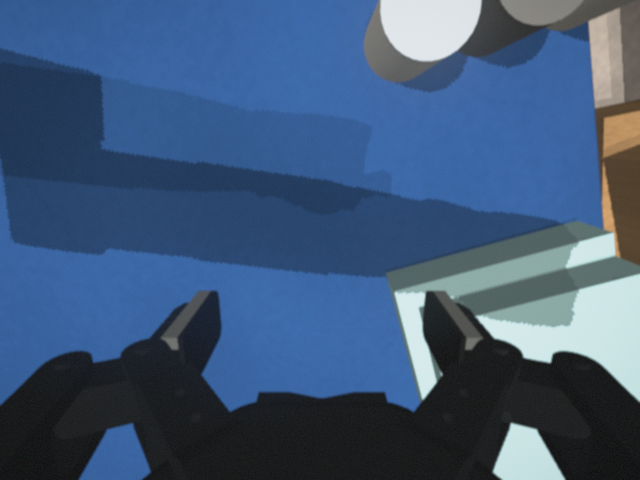

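The mould sits at top (339,250), with its core in the pocket. The two loose grey blocks at (337,351) and (424,354) look like the core but are larger. There are two puller shapes: wooden-gripped in the stand at top (213,263) and green lying at (212,215). I'll check both in enlarged crops.

```bash
python3 - <<'E'
from h import *
f=load('t0')
a=cv2.resize(f['frame'][195:305,285:395,::-1],(400,400),interpolation=cv2.INTER_CUBIC)
b=cv2.resize(f['frame'][190:300,165:275,::-1],(400,400),interpolation=cv2.INTER_CUBIC)
cv2.imwrite('pics/c1.png',np.hstack([a,b]))
crop(load('s0'),350,230,450,350,5,'c2')
for n,(u,v) in dict(mould=(339,230),core=(339,250),b1=(320,345),b2=(410,350),grip=(208,262),green=(212,215),tray=(448,266),bench=(270,300),stand=(228,275),offc=(373,155),jar=(257,148)).items(): print(n,px(f,u,v).round(4))
E
```

```text
mould [ 0.5983 -0.0266  0.0419]
core [ 0.558  -0.0262  0.0302]
b1 [0.3699 0.0194 0.0581]
b2 [ 0.3546 -0.1581  0.0559]
grip [0.5347 0.2265 0.1104]
green [0.624  0.2196 0.1082]
tray [ 0.5202 -0.2604  0.0051]
bench [0.4586 0.12   0.0012]
stand [0.5119 0.2013 0.0392]
offc [ 0.7565 -0.1038  0.0396]
jar [0.763  0.1359 0.0794]
```

View pics/c1.png

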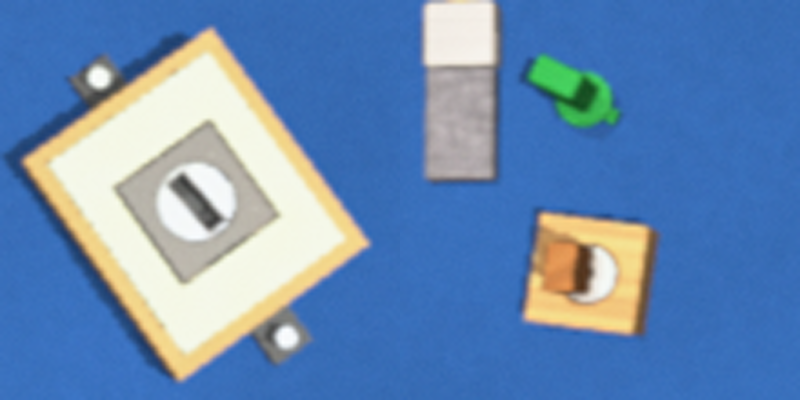

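View pics/c2.png

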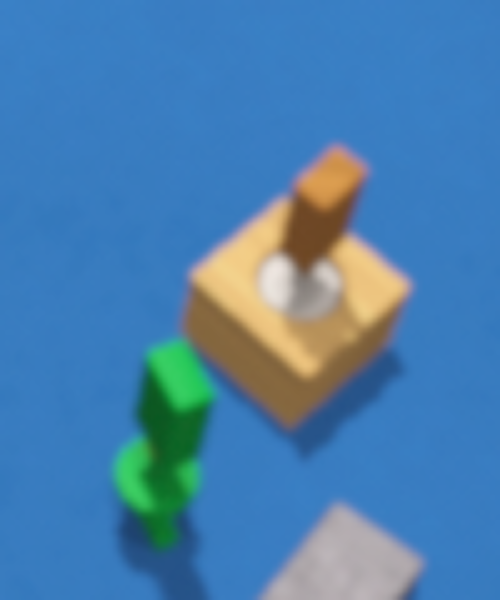

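```bash
python3 - <<'E'
from h import *
f=load('t0')
s=110/400
P=lambda u,v,z: px(f,(u+.5)*s+285-.5,(v+.5)*s+195-.5,z)
Q=lambda u,v,z: px(f,(u-400+.5)*s+165-.5,(v+.5)*s+190-.5,z)
m=np.array([P(*c,.054) for c in [(212,30),(370,242),(180,380),(22,158)]])
k=np.array([P(*c,.054) for c in [(210,122),(279,214),(184,283),(115,187)]])
st=np.array([Q(*c,.042) for c in [(540,211),(651,229),(640,332),(525,320)]])
for n,a in(('mould',m),('core',k),('stand',st)):
    print(n,a.mean(0).round(4),[np.linalg.norm(a[i]-a[(i+1)%4]).round(4) for i in range(4)],[np.degrees(np.arctan2(*(a[(i+1)%4]-a[i])[1::-1])).round(1) for i in range(4)])
sl=[P(*c,.05) for c in [(176,180),(214,224)]]; d=sl[1]-sl[0]; print('slot',np.degrees(np.arctan2(d[1],d[0])))
sh=Q(590,272,.114-.08);print(sh)
for z in (.114,): print('grip top',Q(560,268,z))
tr=np.array([px(f,*c,.018) for c in [(418,235),(480,236),(480,297),(417,296)]]);print('tray',tr.mean(0),[np.linalg.norm(tr[i]-tr[(i+1)%4]).round(4) for i in range(4)])
w=load('w0');R=np.array(w['R']);c=-R.T@w['t'];print('cam',c,R, w['fx'],f['fx'], -np.array(f['R']).T@f['t'])
from scipy.spatial.transform import Rotation as Ro
st=telemetry.sense();T=Ro.from_quat(st['tcp_rot']).as_matrix();print(T.round(3));print('cam in tool',T.T@(c-st['ee_pos']),(T.T@R.T).round(3))
E
```

```text
mould [ 0.556  -0.0234  0.054 ] [np.float64(0.1476), np.float64(0.1304), np.float64(0.1502), np.float64(0.1288)] [np.float64(-145.3), np.float64(124.0), np.float64(34.0), np.float64(-57.1)]
core [ 0.556 -0.024  0.054] [np.float64(0.064), np.float64(0.0654), np.float64(0.0654), np.float64(0.0645)] [np.float64(-145.0), np.float64(124.3), np.float64(34.1), np.float64(-56.9)]
stand [0.5333 0.2236 0.042 ] [np.float64(0.0627), np.float64(0.0575), np.float64(0.0638), np.float64(0.0609)] [np.float64(-100.6), np.float64(173.7), np.float64(82.6), np.float64(-7.6)]
slot -140.86850383440674
[0.53416422 0.2246009  0.034     ]
grip top [0.53192454 0.22459043 0.114     ]
tray [ 0.52015495 -0.25792311  0.018     ] [np.float64(0.1329), np.float64(0.1288), np.float64(0.1328), np.float64(0.1283)]
cam [0.08201449 0.52256688 0.37184934] [[ 0.28566878  0.9583256  -0.00232283]
 [ 0.92111878 -0.27390727  0.27661346]
 [ 0.26444952 -0.08115943 -0.96097846]] 342.1347838842301 448.4687674133991 [0.48037219 0.04864346 0.95534785]
[[ 0.286  0.958 -0.001]
 [ 0.958 -0.286 -0.002]
 [-0.002 -0.    -1.   ]]
cam in tool [-0.00056849 -0.07069814 -0.14143914] [[ 1.     0.    -0.001]
 [-0.     0.961  0.277]
 [ 0.001 -0.277  0.961]]
```

Emit:
apply_moves(
  rotation=[
    [0, 0, 0],
    [0, 0, 0],
    [0, 0, 0],
    [0, 0, 0],
    [0, 0, 0],
    [0, 0, 0],
    [0, 0, 0],
    [0, 0, 0],
    [0, 0, 0],
    [0, 0, 0],
    [0, 0, 0],
    [0, 0, 0],
    [0, 0, 0],
    [0, 0, 0],
    [0, 0, -5],
    [0, 0, -5],
    [0, 0, 0],
    [0, 0, 0],
  ],
  xyz=[
    [-0.0113, 0.032, 0.0022],
    [-0.0113, 0.032, 0.0022],
    [-0.0113, 0.032, 0.0022],
    [-0.0113, 0.032, 0.0022],
    [-0.0113, 0.032, 0.0022],
    [-0.0113, 0.032, 0.0022],
    [-0.0113, 0.032, 0.0022],
    [-0.0113, 0.032, 0.0022],
    [-0.0113, 0.032, 0.0022],
    [-0.0113, 0.032, 0.0022],
    [-0.0113, 0.032, 0.0022],
    [-0.0113, 0.032, 0.0022],
    [-0.0113, 0.032, 0.0022],
    [-0.0113, 0.032, 0.0022],
    [0, 0, 0],
    [0, 0, 0],
    [0, 0, 0],
    [0, 0, 0],
  ],
  grip=[0, 0, 0, 0, 0, 0, 0, 0, 0, 0, 0, 0, 0, 0, 0, 0, 0, 0],
)

```text
clock: 1.95
ee_pos: [0.5339, 0.2235, 0.2001]
tcp_rot: [0.747, 0.665, -0.0, -0.0]
force: [0.1, 1.2, 1.0]
width: 0.0855
```

```bash
python3 - <<'E'
from h import *
s=telemetry.sense();print(s['ee_pos'],s['joint_positions'].round(3),s['force'],s['clock'])
grab('wrist','w1')
E
```

```text
[0.53394116 0.22345447 0.20012558] [0.281 0.185 0.186 1.573 0.    0.398] [0.12962673 1.16277898 1.02966528] 1.95
```

View pics/w1.png

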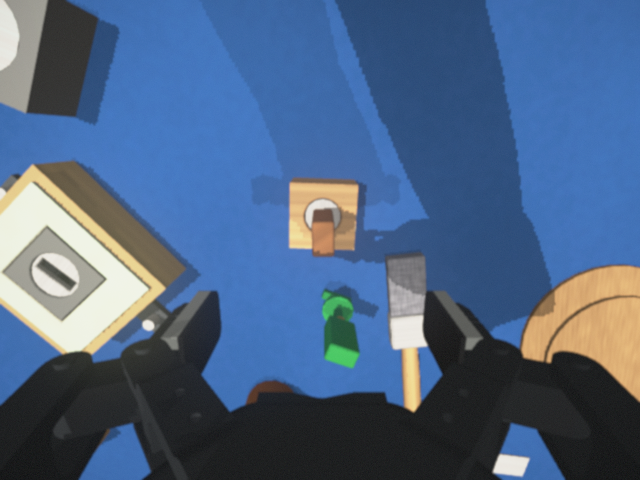

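```bash
python3 - <<'E'
from h import *
f=load('w1')
a=cv2.resize(f['frame'][165:275,270:380,::-1],(600,600),interpolation=cv2.INTER_CUBIC)
cv2.imwrite('pics/c3.png',a)
E
```

```text
(no output)
```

View pics/c3.png

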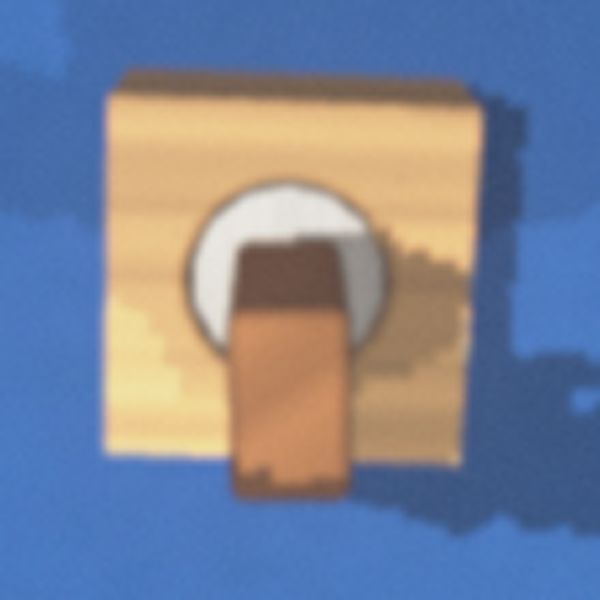

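```bash
python3 - <<'E'
from h import *
f=load('w1');s=110/600
Q=lambda u,v,z: px(f,(u+.5)*s+270-.5,(v+.5)*s+165-.5,z)
for n,cs,z in(('grip',[(230,310),(350,310),(351,492),(233,495)],.114),('stand',[(108,95),(485,105),(462,465),(103,455)],.042)):
    a=np.array([Q(*c,z) for c in cs]);print(n,a.mean(0).round(4),[np.linalg.norm(a[i]-a[(i+1)%4]).round(4) for i in range(4)],[np.degrees(np.arctan2(*(a[(i+1)%4]-a[i])[1::-1])).round(1) for i in range(4)])
print(Q(287,275,.036),'depth', px(f,323,238))
from scipy.spatial.transform import Rotation as Ro
T=Ro.from_quat(telemetry.sense()['tcp_rot']).as_matrix();print(T.round(3))
E
```

```text
grip [0.5313 0.2243 0.114 ] [np.float64(0.0151), np.float64(0.0242), np.float64(0.0152), np.float64(0.0246)] [np.float64(83.3), np.float64(-5.8), np.float64(-95.1), np.float64(173.8)]
stand [0.5325 0.2242 0.042 ] [np.float64(0.0604), np.float64(0.0608), np.float64(0.0607), np.float64(0.0607)] [np.float64(81.8), np.float64(-8.7), np.float64(-98.4), np.float64(171.0)]
[0.53214182 0.2238591  0.036     ] depth [0.53098851 0.22441877 0.1139411 ]
[[ 0.116  0.993 -0.   ]
 [ 0.993 -0.116 -0.   ]
 [-0.    -0.    -1.   ]]
```

Emit:
apply_moves(
  rotation=[
    [0, 0, 0],
    [0, 0, 0],
    [0, 0, 0],
    [0, 0, 0],
    [0, 0, 0],
    [0, 0, 0],
    [0, 0, 0],
    [0, 0, 0],
    [0, 0, 0],
    [0, 0, 0],
    [0, 0, 0],
    [0, 0, 0],
    [0, 0, 0],
    [0, 0, 0],
    [0, 0, 0],
    [0, 0, 0],
  ],
  xyz=[
    [0.0005, -0.002, 0.02],
    [0, 0, 0.02],
    [0, 0, 0.02],
    [0, 0, 0.02],
    [0, 0, 0.02],
    [0, 0, 0.02],
    [0, 0, 0.009],
    [0, 0, 0],
    [0, 0, 0],
    [0, 0, 0],
    [0, 0, 0],
    [0, 0, 0],
    [0, 0, 0],
    [0, 0, 0],
    [0, 0, 0],
    [0, 0, 0],
  ],
  grip=[0.4, 0.4, 0.4, 0.4, 0.4, 0.4, 0.4, 0.4, 1, 1, 1, 1, 1, 1, 1, 1],
)

```text
clock: 3.6
ee_pos: [0.5334, 0.2245, 0.0733]
tcp_rot: [0.747, 0.665, 0.001, 0.001]
force: [0.4, -0.6, 6.2]
width: 0.0151
```

```bash
python3 - <<'E'
from h import *
s=telemetry.sense();print(s['ee_pos'],s['tcp_rot'],s['force'],s['wrist_torque'],s['width'],s['clock'])
grab('scene','s1');crop(load('s1'),350,230,450,350,5,'c4')
E
```

```text
[0.53342589 0.22450546 0.07326186] [7.46704072e-01 6.65154442e-01 1.43755060e-03 7.28552587e-04] [ 0.37764132 -0.62152176  6.16668924] [ 0.01382026  0.02982122 -0.01607156] 0.015114830092840242 3.6
```

View pics/c4.png

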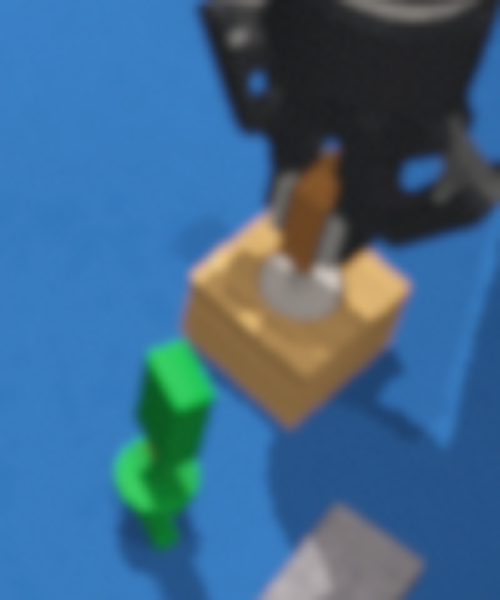

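Emit:
apply_moves(
  rotation=[
    [0, 0, 0],
    [0, 0, 0],
    [0, 0, 0],
    [0, 0, 0],
    [0, 0, 0],
    [0, 0, 0],
    [0, 0, 0],
    [0, 0, 0],
    [0, 0, 0],
  ],
  xyz=[
    [0, 0, -0.01],
    [0, 0, -0.015],
    [0, 0, -0.02],
    [0, 0, -0.02],
    [0, 0, -0.02],
    [0, 0, -0.02],
    [0, 0, -0.02],
    [0, 0, 0],
    [0, 0, 0],
  ],
  grip=[1, 1, 1, 1, 1, 1, 1, 1, 1],
)

```text
clock: 4.55
ee_pos: [0.532, 0.2242, 0.1968]
tcp_rot: [0.747, 0.665, -0.0, -0.0]
force: [0.0, 0.8, -2.2]
width: 0.0154
```

Emit:
apply_moves(
  rotation=[
    [0, 0, 0],
    [0, 0, 0],
    [0, 0, 0],
    [0, 0, 0],
    [0, 0, 0],
    [0, 0, 0],
    [0, 0, 0],
    [0, 0, 0],
    [0, 0, 0],
    [0, 0, 0],
    [0, 0, -7.6],
    [0, 0, -7.6],
    [0, 0, -7.6],
    [0, 0, -7.6],
    [0, 0, -7.6],
    [0, 0, -7.6],
    [0, 0, 0],
    [0, 0, 0],
  ],
  xyz=[
    [-0.02, 0.0093, 0],
    [-0.02, 0.0093, 0],
    [-0.02, 0.0093, 0],
    [-0.02, 0.0093, 0],
    [-0.02, 0.0093, 0],
    [-0.02, 0.0093, 0],
    [-0.02, 0.0093, 0],
    [-0.02, 0.0093, 0],
    [-0.02, 0.0093, 0],
    [-0.02, 0.0093, 0],
    [0, 0, 0],
    [0, 0, 0],
    [0, 0, 0],
    [0, 0, 0],
    [0, 0, 0],
    [0, 0, 0],
    [0, 0, 0],
    [0, 0, 0],
  ],
  grip=[1, 1, 1, 1, 1, 1, 1, 1, 1, 1, 1, 1, 1, 1, 1, 1, 1, 1],
)

```text
clock: 6.35
ee_pos: [0.6006, 0.0149, 0.1949]
tcp_rot: [0.432, 0.902, -0.001, -0.001]
force: [-0.3, 0.5, -2.0]
width: 0.015
```

```bash
python3 - <<'E'
from h import *
s=telemetry.sense();print(s['ee_pos'],s['tcp_rot'],s['force'],s['wrist_torque'],s['width'],s['clock'])
grab('wrist','w2')
E
```

```text
[0.60064968 0.01492279 0.19489679] [ 4.31798065e-01  9.01968936e-01 -5.38038477e-04 -1.47681205e-03] [-0.33371081  0.519032   -2.03303314] [-0.02338081  0.05769534  0.01457768] 0.015036830960366156 6.35
```

View pics/w2.png

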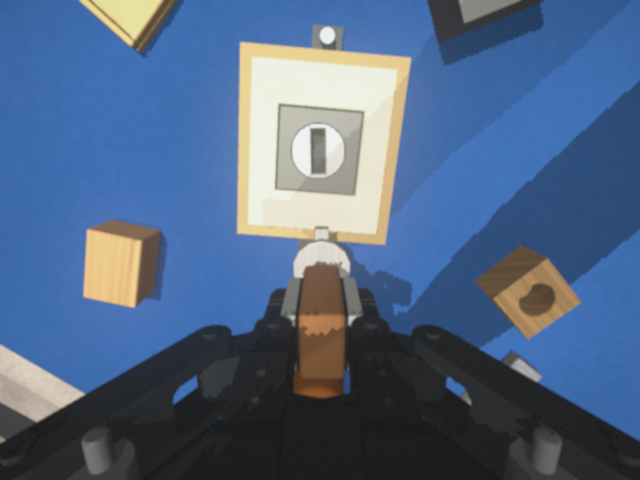

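```bash
python3 - <<'E'
from h import *
crop(load('w2'),265,90,375,200,6,'c5')
crop(load('w2'),270,215,370,325,5,'c6')
E
```

```text
(no output)
```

View pics/c5.png

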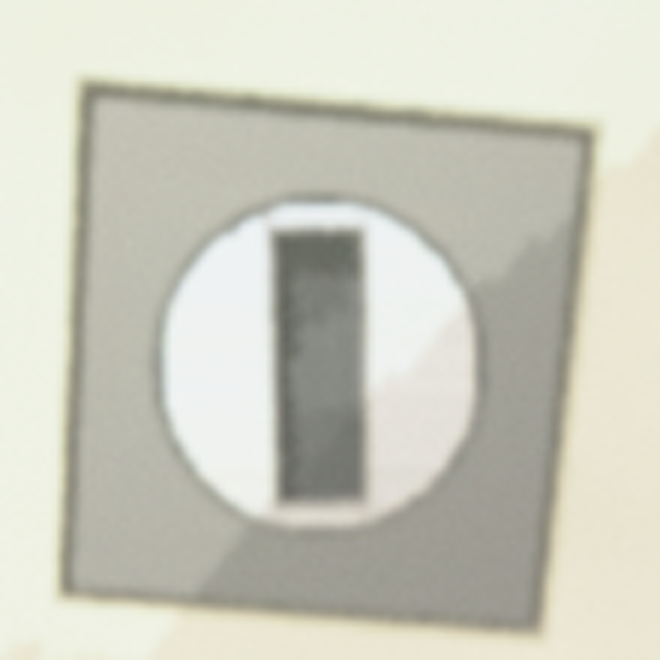

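View pics/c6.png

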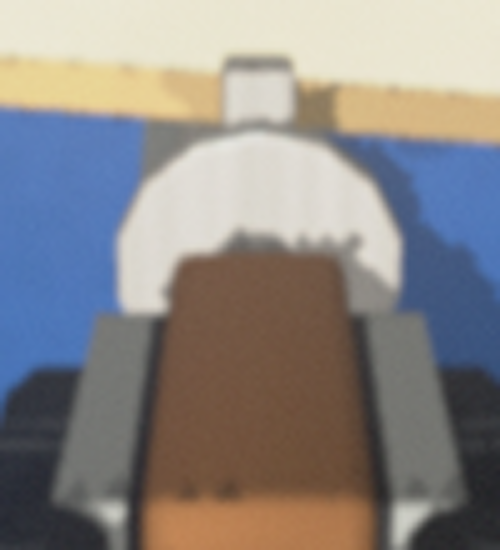

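```bash
python3 - <<'E'
from h import *
from scipy.spatial.transform import Rotation as Ro
f=load('w2')
Q=lambda u,v,z,s=6,o=(265,90): px(f,(u+.5)/s+o[0]-.5,(v+.5)/s+o[1]-.5,z)
st=telemetry.sense();T=Ro.from_quat(st['tcp_rot']).as_matrix();print(T.round(3))
for n,cs,z in(('core',[(90,92),(586,130),(538,626),(70,592)],.054),('slot',[(273,230),(362,232),(367,498),(280,501)],.051),('mouldtop',[]  ,0)):
    if not cs: continue
    a=np.array([Q(*c,z) for c in cs]);print(n,a.mean(0).round(4),[np.linalg.norm(a[i]-a[(i+1)%4]).round(4) for i in range(4)],[np.degrees(np.arctan2(*(a[(i+1)%4]-a[i])[1::-1])).round(1) for i in range(4)])
print('bush c',Q(319,361,.054))
# depth heights
D=f['range_z'];R=np.array(f['R']);t=np.array(f['t'])
def zz(u0,v0,u1,v1):
    return np.median([px(f,u,v)[2] for u in range(u0,u1) for v in range(v0,v1)])
c=lambda u,v:(int(u/6+265),int(v/6+90))
for n,(a,b) in dict(resinL=((90,300),(140,400)),resinR=((495,250),(530,400)),bushL=((190,300),(250,420)),bushR=((390,300),(450,420)),slot=((295,280),(345,450)),plaster=((20,300),(50,400))).items():
    p=c(*a);q=c(*b);print(n,zz(p[0],p[1],q[0],q[1]))
z=st['ee_pos'][2]-.0673+.009
for u in(225,293): 
    X=Q(u,70,z,5,(270,215)); print('lug',X,T.T@(X-st['ee_pos']))
print('shoulder depth',px(f,321,262), 'liptop',px(f,321,300))
E
```

```text
[[-0.627  0.779 -0.002]
 [ 0.779  0.627  0.   ]
 [ 0.002 -0.002 -1.   ]]
core [ 0.5553 -0.0246  0.054 ] [np.float64(0.0644), np.float64(0.0649), np.float64(0.0648), np.float64(0.0648)] [np.float64(124.7), np.float64(34.8), np.float64(-55.3), np.float64(-145.5)]
slot [ 0.5554 -0.0246  0.051 ] [np.float64(0.0118), np.float64(0.0349), np.float64(0.012), np.float64(0.0356)] [np.float64(127.6), np.float64(40.1), np.float64(-49.2), np.float64(-140.1)]
bush c [ 0.55475241 -0.02536544  0.054     ]
resinL 0.052973288998936385
resinR 0.05288930236105958
bushL 0.050776958812415035
bushR 0.050841565435014016
slot 0.031217837522643586
plaster 0.05286092455005413
lug [0.58938158 0.00088343 0.13696311] [-0.0037913  -0.01766465  0.0583236 ]
lug [0.58423348 0.00728029 0.13696311] [ 0.00441982 -0.01765969  0.05833734]
shoulder depth [0.59609717 0.01124582 0.16307056] liptop [0.58943876 0.00588258 0.22498223]
```

```bash
python3 - <<'E'
from h import *
from scipy.spatial.transform import Rotation as Ro
f=load('w2')
Q=lambda u,v,z,s=5,o=(270,215): px(f,(u+.5)/s+o[0]-.5,(v+.5)/s+o[1]-.5,z)
st=telemetry.sense();T=Ro.from_quat(st['tcp_rot']).as_matrix();e=st['ee_pos']
for off in(.0655,.0673):
    pz=e[2]-off
    print(off,'sh front',T.T@(Q(260,132,pz+.034)-e),T.T@(Q(117,270,pz+.034)-e),T.T@(Q(403,270,pz+.034)-e),'lug',T.T@(Q(225,70,pz+.009)-e),T.T@(Q(293,70,pz+.009)-e))
    d=(T.T@(Q(293,70,pz+.009)-Q(225,70,pz+.009)));print('width',d)
tgt=np.array([.5553,-.0246,0]);
print('delta tool, lug at (0.0003,-.0015)',T.T@(tgt-(e+T@np.array([.0003,-.0015,0]))))
E
```

```text
0.0655 sh front [ 0.00043303 -0.01803553  0.03153122] [-0.01503022 -0.00245228  0.03147906] [ 0.01589553 -0.00242898  0.03153079] lug [-0.00375327 -0.01814469  0.05652447] [ 0.00438383 -0.01813977  0.05653808]
width [8.13710729e-03 4.91347314e-06 1.36124296e-05]
0.0673 sh front [ 0.00043309 -0.01748495  0.0333303 ] [-0.01519114 -0.00173948  0.0332776 ] [ 0.01605656 -0.00171593  0.03332986] lug [-0.0037913  -0.01766465  0.0583236 ] [ 0.00441982 -0.01765969  0.05833734]
width [8.21111516e-03 4.95816171e-06 1.37362361e-05]
delta tool, lug at (0.0003,-.0015) [-0.00277982 -0.05846111  0.19536061]
```

Emit:
apply_moves(
  rotation=[
    [0, 0, 0],
    [0, 0, 0],
    [0, 0, 0],
    [0, 0, 0],
    [0, 0, -1.2],
    [0, 0, 0],
    [0, 0, 0],
    [0, 0, 0],
    [0, 0, 0],
    [0, 0, 0],
    [0, 0, 0],
  ],
  xyz=[
    [-0.0007, -0.0145, 0],
    [-0.0007, -0.0145, 0],
    [-0.0007, -0.0145, 0],
    [-0.0008, -0.0147, 0],
    [0, 0, 0],
    [0, 0, 0.015],
    [0, 0, 0.015],
    [0, 0, 0.015],
    [0, 0, 0.015],
    [0, 0, 0],
    [0, 0, 0],
  ],
  grip=[1, 1, 1, 1, 1, 1, 1, 1, 1, 1, 1],
)

```text
clock: 7.5
ee_pos: [0.5576, -0.0238, 0.1356]
tcp_rot: [0.421, 0.907, -0.0, -0.001]
force: [-0.0, -0.2, -1.5]
width: 0.0152
```

```bash
python3 - <<'E'
from h import *
s=telemetry.sense();print(s['ee_pos'],s['tcp_rot'],s['force'],s['wrist_torque'],s['width'],s['clock'])
f=grab('wrist','w3');crop(f,260,170,380,290,6,'c7')
E
```

```text
[ 0.55764134 -0.02381064  0.1355557 ] [ 4.21023815e-01  9.07049102e-01 -2.30142041e-04 -9.06152733e-04] [-0.0276696  -0.18127562 -1.47318209] [ 0.07718955 -0.00215598  0.00531083] 0.015228168487684724 7.5
```

View pics/c7.png

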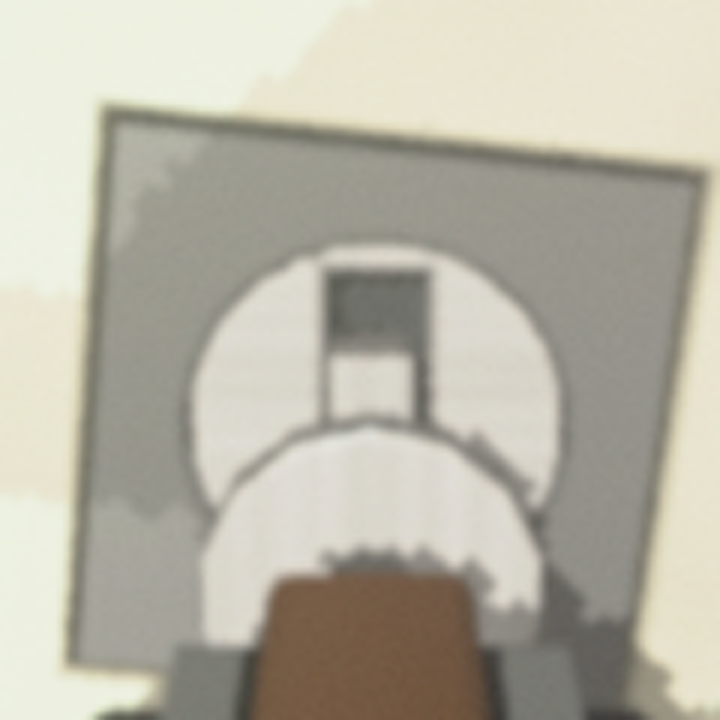

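```bash
python3 - <<'E'
from h import *
from scipy.spatial.transform import Rotation as Ro
f=load('w3')
Q=lambda u,v,z,s=6,o=(260,170): px(f,(u+.5)/s+o[0]-.5,(v+.5)/s+o[1]-.5,z)
st=telemetry.sense();T=Ro.from_quat(st['tcp_rot']).as_matrix();e=st['ee_pos']
pz=e[2]-.0662
L=lambda u,v,z:(T.T@(Q(u,v,z)-e)).round(4)
print('lug end',L(332,355,pz+.009),L(415,355,pz+.009))
print('slot top',L(323,270,.052),L(432,270,.052),'sides lower',L(324,420,.052),L(428,420,.052))
print('bush',L(190,410,.054),L(562,410,.054),L(376,243,.054))
print('core edges', L(104,108,.054),L(706,174,.054),L(70,664,.054))
E
```

```text
lug end [-0.0031 -0.0184  0.0572] [ 0.0052 -0.0184  0.0572]
slot top [-0.0046 -0.0209  0.0846] [ 0.0076 -0.0209  0.0846] sides lower [-0.0046 -0.0034  0.0846] [ 0.0073 -0.0034  0.0846]
bush [-0.0197 -0.0051  0.0826] [ 0.0225 -0.0051  0.0826] [ 0.0013 -0.0244  0.0826]
core edges [-0.0283 -0.0394  0.0826] [ 0.0376 -0.0322  0.0826] [-0.0346  0.026   0.0826]
```

Emit:
apply_moves(
  rotation=[
    [0, 0, 0],
    [0, 0, 0],
    [0, 0, 0],
    [0, 0, 0],
    [0, 0, 0],
    [0, 0, 0],
    [0, 0, 0],
    [0, 0, 0],
  ],
  xyz=[
    [0.0004, -0.0005, 0.006],
    [0, 0, 0.005],
    [0, 0, 0.003],
    [0, 0, 0.002],
    [0, 0, 0.002],
    [0, 0, 0.002],
    [0, 0, 0],
    [0, 0, 0],
  ],
  grip=[1, 1, 1, 1, 1, 1, 1, 1],
)

```text
clock: 8.35
ee_pos: [0.5576, -0.0241, 0.1165]
tcp_rot: [0.421, 0.907, 0.0, 0.0]
force: [-0.2, -0.4, -2.1]
width: 0.0155
```

Emit:
apply_moves(
  rotation=[
    [0, 0, 0],
    [0, 0, 0],
    [0, 0, 0],
    [0, 0, 0],
    [0, 0, 0],
    [0, 0, 0],
    [0, 0, 0],
  ],
  xyz=[
    [0, 0, 0.002],
    [0, 0, 0.002],
    [0, 0, 0.002],
    [0, 0, 0.002],
    [0, 0, 0.002],
    [0, 0, 0],
    [0, 0, 0],
  ],
  grip=[1, 1, 1, 1, 1, 1, 1],
)

```text
clock: 9.05
ee_pos: [0.5575, -0.024, 0.1064]
tcp_rot: [0.421, 0.907, -0.0, -0.0]
force: [-0.1, -0.4, -2.2]
width: 0.0155
```

Lug is in the slot (about 0.040) with no contact. I'm continuing down in 1 mm steps until it rests.

Emit:
apply_moves(
  rotation=[
    [0, 0, 0],
    [0, 0, 0],
    [0, 0, 0],
    [0, 0, 0],
    [0, 0, 0],
    [0, 0, 0],
    [0, 0, 0],
  ],
  xyz=[
    [0, 0, 0.001],
    [0, 0, 0.001],
    [0, 0, 0.001],
    [0, 0, 0.001],
    [0, 0, 0.001],
    [0, 0, 0],
    [0, 0, 0],
  ],
  grip=[1, 1, 1, 1, 1, 1, 1],
)

```text
clock: 9.75
ee_pos: [0.5577, -0.0241, 0.102]
tcp_rot: [0.421, 0.907, 0.0, 0.0]
force: [-2.0, -0.7, 0.9]
width: 0.0155
```

Emit:
apply_moves(
  rotation=[
    [0, 0, 0],
    [0, 0, 0],
    [0, 0, 0],
  ],
  xyz=[
    [0, 0, 0.001],
    [0, 0, 0],
    [0, 0, 0],
  ],
  grip=[1, 1, 1],
)

```text
clock: 10.05
ee_pos: [0.5579, -0.0241, 0.1018]
tcp_rot: [0.421, 0.907, 0.0, 0.001]
force: [-1.9, 0.2, 5.6]
width: 0.0153
```

```bash
python3 - <<'E'
from h import *
s=telemetry.sense();print(s['ee_pos'],s['tcp_rot'],s['force'],s['wrist_torque'],s['width'],s['clock'])
f=grab('wrist','w4');crop(f,250,170,390,310,5,'c8')
E
```

```text
[ 0.5578698  -0.02413077  0.10180417] [4.21079666e-01 9.07023422e-01 1.23556096e-04 6.42028913e-04] [-1.88941366  0.21210216  5.57053992] [ 0.02752469  0.60027222 -0.03481571] 0.015270157519914056 10.05
```

View pics/c8.png

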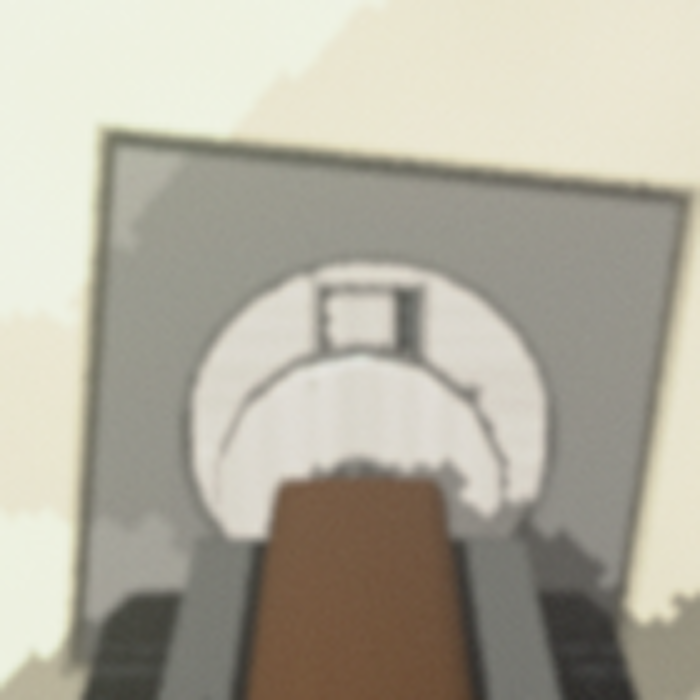

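Emit:
apply_moves(
  rotation=[
    [0, 0, 0],
    [0, 0, 3],
    [0, 0, 4],
    [0, 0, 4],
    [0, 0, 4],
    [0, 0, 0],
    [0, 0, 0],
  ],
  xyz=[
    [0.0007, 0, -0.0005],
    [-0.0001, 0, 0.0002],
    [-0.0002, -0.0001, 0.0003],
    [-0.0001, -0.0001, 0.0002],
    [-0.0002, 0, 0.0003],
    [0, 0, 0],
    [0, 0, 0],
  ],
  grip=[1, 1, 1, 1, 1, 1, 1],
)

```text
clock: 10.8
ee_pos: [0.5584, -0.024, 0.101]
tcp_rot: [0.535, 0.845, 0.001, 0.001]
force: [1.5, 1.2, 4.8]
width: 0.0156
```

```bash
cat > st.py <<'E'
from h import *
from scipy.spatial.transform import Rotation as Ro
s=telemetry.sense();T=Ro.from_quat(s['tcp_rot']).as_matrix();print(s['ee_pos'].round(4),'tooly yaw',np.degrees(np.arctan2(T[1,1],T[0,1])).round(2),s['force'].round(2),s['wrist_torque'].round(3),'width',s['width'].round(4),s['clock'],s['joint_positions'].round(2))
E
python3 st.py
```

```text
Traceback (most recent call last):
  File "st.py", line 3, in <module>
    s=telemetry.sense();T=Ro.from_quat(s['tcp_rot']).as_matrix();print(s['ee_pos'].round(4),'tooly yaw',np.degrees(np.arctan2(T[1,1],T[0,1])).round(2),s['force'].round(2),s['wrist_torque'].round(3),'width',s['width'].round(4),s['clock'],s['joint_positions'].round(2))
                                                                                                                                                                                                              ^^^^^^^^^^^^^^^^
AttributeError: 'float' object has no attribute 'round'
```

```bash
sed -i "s/s\['width'\].round(4)/round(s['width'],4)/" st.py
python3 st.py
```

```text
[ 0.5584 -0.024   0.101 ] tooly yaw 25.29 [1.47 1.15 4.8 ] [ 0.136 -0.159  0.027] width 0.0156 10.8 [-0.16  0.14 -0.06  1.37  0.   -0.6 ]
```

Emit:
apply_moves(
  rotation=[
    [0, 0, 4],
    [0, 0, 4],
    [0, 0, 4],
    [0, 0, 4],
    [0, 0, 0],
    [0, 0, 0],
  ],
  xyz=[
    [-0.0002, -0.0001, 0.0002],
    [-0.0001, -0.0001, 0.0003],
    [-0.0002, 0, 0.0002],
    [-0.0001, -0.0001, 0.0002],
    [0, 0, 0],
    [0, 0, 0],
  ],
  grip=[1, 1, 1, 1, 1, 1],
)

```text
clock: 11.4
ee_pos: [0.5583, -0.0244, 0.1001]
tcp_rot: [0.648, 0.762, 0.001, 0.001]
force: [1.1, 0.4, 4.7]
width: 0.0156
```

```bash
python3 st.py
```

```text
[ 0.5583 -0.0244  0.1001] tooly yaw 9.28 [1.12 0.41 4.75] [ 0.315 -0.116 -0.029] width 0.0156 11.4 [-0.16  0.14 -0.06  1.37  0.   -0.33]
```

Emit:
apply_moves(
  rotation=[
    [0, 0, 4],
    [0, 0, 4],
    [0, 0, 3],
    [0, 0, 0],
    [0, 0, 0],
  ],
  xyz=[
    [-0.0002, 0, 0.0002],
    [-0.0001, -0.0001, 0.0003],
    [-0.0001, 0, 0.0002],
    [0, 0, 0],
    [0, 0, 0],
  ],
  grip=[1, 1, 1, 1, 1],
)

```text
clock: 11.9
ee_pos: [0.5582, -0.0248, 0.0995]
tcp_rot: [0.718, 0.696, 0.001, 0.001]
force: [-0.1, 1.5, 6.5]
width: 0.015
```

```bash
python3 st.py
```

```text
[ 0.5582 -0.0248  0.0995] tooly yaw -1.72 [-0.12  1.52  6.53] [ 0.4   -0.096 -0.042] width 0.015 11.9 [-0.17  0.14 -0.06  1.36  0.   -0.14]
```

Emit:
apply_moves(
  rotation=[
    [0, 0, 4],
    [0, 0, 2],
    [0, 0, 0],
    [0, 0, 0],
  ],
  xyz=[
    [-0.0002, -0.0001, 0.0003],
    [0, 0, 0.0001],
    [0, 0, 0],
    [0, 0, 0],
  ],
  grip=[1, 1, 1, 1],
)

```text
clock: 12.3
ee_pos: [0.5582, -0.0247, 0.0992]
tcp_rot: [0.753, 0.658, 0.002, 0.0]
force: [-0.5, 1.8, 6.5]
width: 0.0154
```

```bash
python3 st.py
```

```text
[ 0.5582 -0.0247  0.0992] tooly yaw -7.67 [-0.51  1.84  6.48] [ 0.547 -0.127  0.162] width 0.0154 12.3 [-0.17  0.14 -0.06  1.36  0.   -0.03]
```

Emit:
apply_moves(
  rotation=[
    [0, 0, 0],
    [0, 0, 0],
    [0, 0, 0],
    [0, 0, 0],
    [0, 0, 0],
    [0, 0, 0],
  ],
  xyz=[
    [0, 0, -0.002],
    [0, 0, -0.002],
    [0, 0, -0.002],
    [0, 0, -0.002],
    [0, 0, 0],
    [0, 0, 0],
  ],
  grip=[1, 1, 1, 1, 1, 1],
)

```text
clock: 12.9
ee_pos: [0.5559, -0.0249, 0.1044]
tcp_rot: [0.754, 0.657, -0.001, -0.001]
force: [3.3, 2.4, -10.5]
width: 0.0154
```

```bash
python3 st.py
```

```text
[ 0.5559 -0.0249  0.1044] tooly yaw -7.79 [  3.31   2.36 -10.53] [ 0.658 -0.881  0.142] width 0.0154 12.9 [-0.17  0.14 -0.05  1.38  0.   -0.03]
```

Emit:
apply_moves(
  rotation=[
    [0, 0, 0],
    [0, 0, 0],
    [0, 0, 0],
    [0, 0, 0],
    [0, 0, 0],
    [0, 0, 0],
  ],
  xyz=[
    [0, 0, -0.003],
    [0, 0, -0.003],
    [0, 0, -0.003],
    [0, 0, -0.003],
    [0, 0, 0],
    [0, 0, 0],
  ],
  grip=[1, 1, 1, 1, 1, 1],
)

```text
clock: 13.5
ee_pos: [0.5567, -0.0255, 0.1187]
tcp_rot: [0.754, 0.657, -0.0, 0.0]
force: [0.6, 2.4, -6.9]
width: 0.0156
```

```bash
python3 st.py; python3 - <<'E'
from h import *
f=grab('wrist','w5');crop(f,200,130,440,310,3,'c9')
E
```

```text
[ 0.5567 -0.0255  0.1187] tooly yaw -7.81 [ 0.56  2.45 -6.89] [0.583 0.081 0.126] width 0.0156 13.5 [-0.17  0.14 -0.03  1.4  -0.   -0.03]
```

View pics/c9.png

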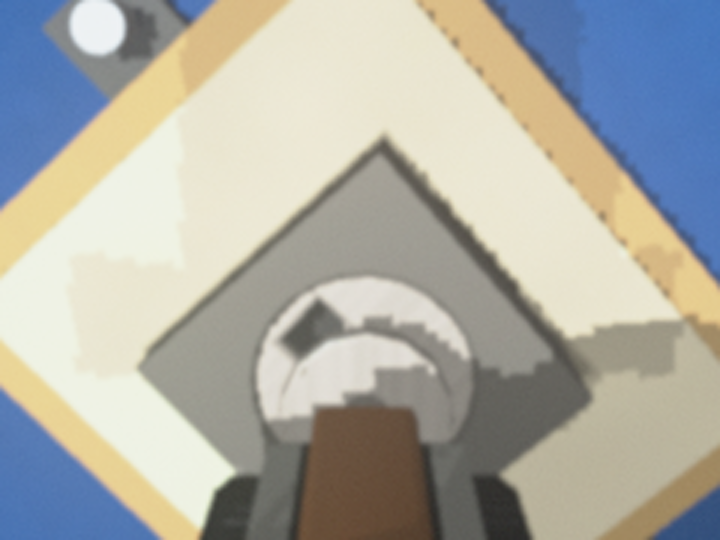

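The core is rising with the puller: its top stands clear of the mould top, and the slot (at 315,325 in the crop) lies across the lug. I'm drawing on.

Emit:
apply_moves(
  rotation=[
    [0, 0, 0],
    [0, 0, 0],
    [0, 0, 0],
    [0, 0, 0],
    [0, 0, 0],
    [0, 0, 0],
    [0, 0, 0],
    [0, 0, 0],
    [0, 0, 0],
    [0, 0, 0],
    [0, 0, 0],
    [0, 0, 0],
    [0, 0, 0],
    [0, 0, 0],
    [0, 0, 0],
    [0, 0, 0],
    [0, 0, 0],
    [0, 0, 0],
  ],
  xyz=[
    [0, 0, -0.003],
    [0, 0, -0.003],
    [0, 0, -0.003],
    [0, 0, -0.003],
    [0, 0, -0.003],
    [0, 0, -0.003],
    [0, 0, -0.003],
    [0, 0, -0.003],
    [0, 0, -0.003],
    [0, 0, -0.003],
    [0, 0, -0.004],
    [0, 0, -0.005],
    [0, 0, -0.005],
    [0, 0, -0.005],
    [0, 0, -0.005],
    [0, 0, -0.005],
    [0, 0, 0],
    [0, 0, 0],
  ],
  grip=[1, 1, 1, 1, 1, 1, 1, 1, 1, 1, 1, 1, 1, 1, 1, 1, 1, 1],
)

```text
clock: 15.35
ee_pos: [0.5572, -0.0254, 0.1772]
tcp_rot: [0.754, 0.657, 0.0, 0.0]
force: [0.2, -0.7, -5.1]
width: 0.0154
```

```bash
python3 st.py; python3 - <<'E'
from h import *
f=grab('scene','s2');crop(f,230,130,390,290,4,'c10')
f=grab('wrist','w6')
E
```

```text
[ 0.5572 -0.0254  0.1772] tooly yaw -7.8 [ 0.2  -0.65 -5.14] [-0.049  0.021 -0.054] width 0.0154 15.35 [-0.17  0.13  0.08  1.52 -0.   -0.03]
```

View pics/c10.png

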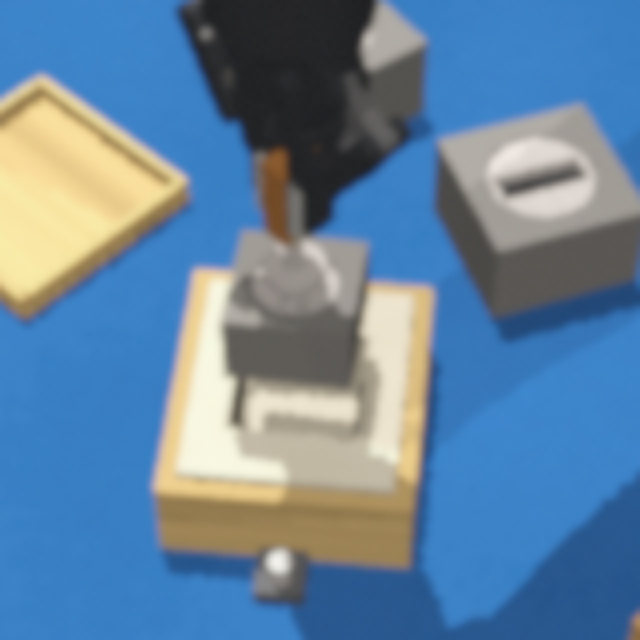

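View pics/w6.png

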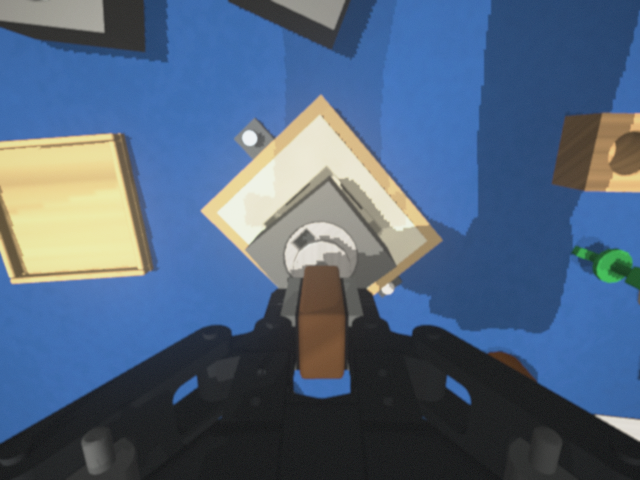

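Emit:
apply_moves(
  rotation=[
    [0, 0, 0],
    [0, 0, 0],
    [0, 0, 0],
    [0, 0, 0],
    [0, 0, 0],
    [0, 0, 0],
    [0, 0, 0],
    [0, 0, 0],
    [0, 0, 0],
    [0, 0, 0],
    [0, 0, 0],
    [0, 0, 0],
    [0, 0, 0],
    [0, 0, 0],
    [0, 0, 0],
    [0, 0, 0],
    [0, 0, 0],
    [0, 0, 0],
    [0, 0, 0],
    [0, 0, 0],
  ],
  xyz=[
    [-0.003, -0.0001, 0],
    [-0.007, -0.0002, 0],
    [-0.011, -0.0002, 0],
    [-0.015, -0.0002, 0],
    [-0.0165, -0.0002, 0],
    [-0.0165, -0.0002, 0],
    [-0.0165, -0.0002, 0],
    [-0.0165, -0.0002, 0],
    [-0.0165, -0.0002, 0],
    [-0.0165, -0.0002, 0],
    [-0.0165, -0.0002, 0],
    [-0.0165, -0.0002, 0],
    [-0.0165, -0.0002, 0],
    [-0.0165, -0.0002, 0],
    [-0.015, -0.0002, 0],
    [-0.011, -0.0002, 0],
    [-0.0066, 0, 0],
    [-0.002, 0, 0],
    [0, 0, 0],
    [0, 0, 0],
  ],
  grip=[1, 1, 1, 1, 1, 1, 1, 1, 1, 1, 1, 1, 1, 1, 1, 1, 1, 1, 1, 1],
)

```text
clock: 17.45
ee_pos: [0.5221, -0.2578, 0.177]
tcp_rot: [0.753, 0.658, 0.0, -0.0]
force: [-0.4, 0.2, -4.6]
width: 0.0152
```

```bash
python3 st.py; python3 - <<'E'
from h import *
f=grab('scene','s3');crop(f,160,80,320,240,4,'c11')
f=grab('wrist','w7')
E
```

```text
[ 0.5221 -0.2578  0.177 ] tooly yaw -7.76 [-0.39  0.2  -4.61] [0.052 0.012 0.001] width 0.0152 17.45 [-0.57  0.19  0.15  1.53  0.   -0.44]
```

View pics/c11.png

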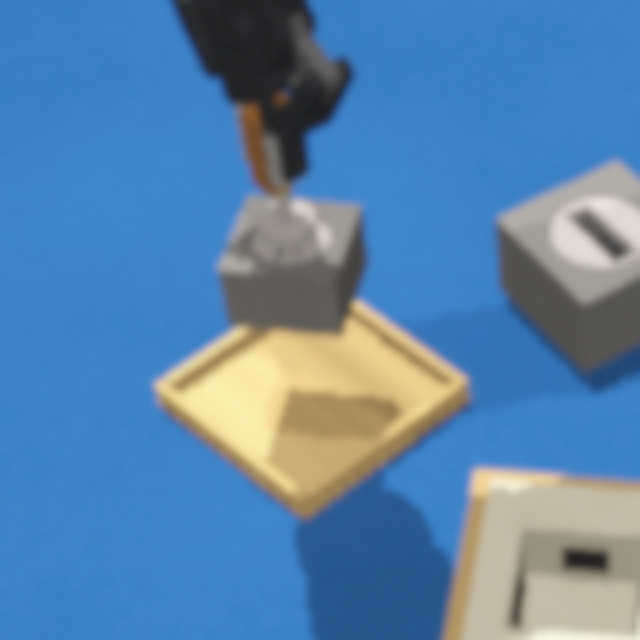

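View pics/w7.png

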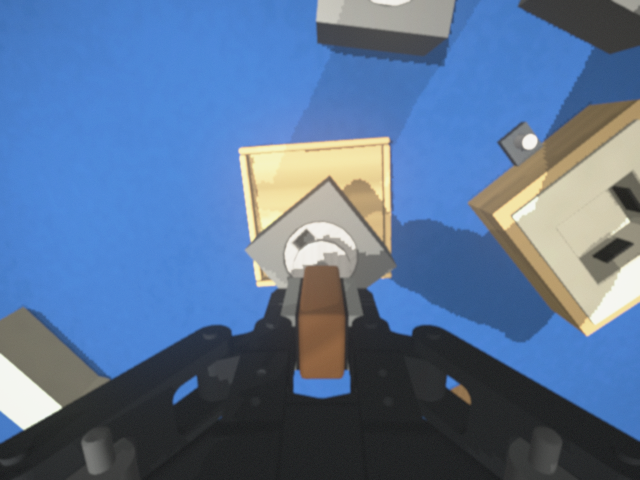

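```bash
python3 - <<'E'
from h import *
f=load('w7')
a=np.array([px(f,*c,.018) for c in [(240,149),(389,138),(394,279),(258,287)]]);print(a.round(4),a.mean(0),[np.linalg.norm(a[i]-a[(i+1)%4]).round(4) for i in range(4)], px(f,290,165))
E
```

```text
[[ 0.4528 -0.3188  0.018 ]
 [ 0.4609 -0.1921  0.018 ]
 [ 0.5902 -0.1978  0.018 ]
 [ 0.5809 -0.3273  0.018 ]] [ 0.52117606 -0.25901696  0.018     ] [np.float64(0.1269), np.float64(0.1294), np.float64(0.1298), np.float64(0.1284)] [ 0.47259519 -0.27991675  0.00549661]
```

Emit:
apply_moves(
  rotation=[
    [0, 0, 0],
    [0, 0, 0],
    [0, 0, 0],
    [0, 0, 0],
    [0, 0, 0],
    [0, 0, 0],
    [0, 0, 0],
    [0, 0, 0],
    [0, 0, 0],
    [0, 0, 0],
    [0, 0, 0],
    [0, 0, 0],
  ],
  xyz=[
    [-0.001, 0.001, 0.005],
    [-0.001, 0, 0.01],
    [0, 0, 0.01],
    [0, 0, 0.01],
    [0, 0, 0.01],
    [0, 0, 0.01],
    [0, 0, 0.01],
    [0, 0, 0.005],
    [0, 0, 0.003],
    [0, 0, 0.002],
    [0, 0, 0],
    [0, 0, 0],
  ],
  grip=[1, 1, 1, 1, 1, 1, 1, 1, 1, 1, 1, 1],
)

```text
clock: 18.75
ee_pos: [0.523, -0.2607, 0.1026]
tcp_rot: [0.754, 0.657, 0.0, 0.001]
force: [-1.0, 0.4, -4.1]
width: 0.015
```

Emit:
apply_moves(
  rotation=[
    [0, 0, 0],
    [0, 0, 0],
    [0, 0, 0],
    [0, 0, 0],
    [0, 0, 0],
    [0, 0, 0],
  ],
  xyz=[
    [0, 0, 0.001],
    [0, 0, 0.001],
    [0, 0, 0.001],
    [0, 0, 0.001],
    [0, 0, 0],
    [0, 0, 0],
  ],
  grip=[1, 1, 1, 1, 1, 1],
)

```text
clock: 19.35
ee_pos: [0.5226, -0.2605, 0.0979]
tcp_rot: [0.754, 0.657, -0.0, -0.0]
force: [-0.0, 0.8, -5.1]
width: 0.0152
```

```bash
python3 st.py
```

```text
[ 0.5226 -0.2605  0.0979] tooly yaw -7.8 [-0.01  0.82 -5.14] [-0.049  0.011 -0.05 ] width 0.0152 19.35 [-0.58  0.21  0.01  1.37 -0.   -0.44]
```

Emit:
apply_moves(
  rotation=[
    [0, 0, 0],
    [0, 0, 0],
    [0, 0, 0],
    [0, 0, 0],
    [0, 0, 0],
    [0, 0, 0],
    [0, 0, 0],
  ],
  xyz=[
    [0, 0, 0.001],
    [0, 0, 0.001],
    [0, 0, 0.001],
    [0, 0, 0.001],
    [0, 0, 0.001],
    [0, 0, 0],
    [0, 0, 0],
  ],
  grip=[1, 1, 1, 1, 1, 1, 1],
)

```text
clock: 20.05
ee_pos: [0.5228, -0.2606, 0.0933]
tcp_rot: [0.754, 0.657, 0.0, 0.0]
force: [0.4, 1.1, -3.6]
width: 0.0153
```

```bash
python3 st.py
```

```text
[ 0.5228 -0.2606  0.0933] tooly yaw -7.8 [ 0.41  1.05 -3.62] [ 0.038  0.047 -0.004] width 0.0153 20.05 [-0.58  0.21  0.01  1.36  0.   -0.44]
```

Emit:
apply_moves(
  rotation=[
    [0, 0, 0],
    [0, 0, 0],
    [0, 0, 0],
    [0, 0, 0],
  ],
  xyz=[
    [0, 0, 0.001],
    [0, 0, 0.001],
    [0, 0, 0],
    [0, 0, 0],
  ],
  grip=[1, 1, 1, 1],
)

```text
clock: 20.45
ee_pos: [0.5232, -0.2608, 0.0918]
tcp_rot: [0.754, 0.657, 0.0, 0.001]
force: [-0.6, 0.5, 0.0]
width: 0.0154
```

Emit:
apply_moves(
  rotation=[
    [0, 0, 0],
    [0, 0, 0],
    [0, 0, 0],
  ],
  xyz=[
    [0, 0, 0.001],
    [0, 0, 0],
    [0, 0, 0],
  ],
  grip=[1, 1, 1],
)

```text
clock: 20.75
ee_pos: [0.5233, -0.261, 0.0914]
tcp_rot: [0.754, 0.657, 0.0, 0.001]
force: [-0.9, 0.5, 5.5]
width: 0.0151
```

Emit:
apply_moves(
  rotation=[
    [0, 0, 0],
    [0, 0, 0],
    [0, 0, 0],
    [0, 0, 0],
    [0, 0, 0],
    [0, 0, 0],
    [0, 0, 0],
    [0, 0, 0],
  ],
  xyz=[
    [0, 0, -0.0008],
    [0, 0, 0],
    [0, 0, 0],
    [0, 0, 0],
    [0, 0, 0],
    [0, 0, 0],
    [0, 0, 0],
    [0, 0, 0],
  ],
  grip=[1, 1, 0.5, 0.5, 0.5, 0.5, 0.5, 0.5],
)

```text
clock: 21.55
ee_pos: [0.5226, -0.2605, 0.0906]
tcp_rot: [0.754, 0.657, -0.0, -0.0]
force: [0.1, -0.8, 0.2]
width: 0.0429
```

```bash
python3 st.py; python3 - <<'E'
from h import *
f=grab('wrist','w8');crop(f,180,150,460,360,2.8,'c12')
E
```

```text
[ 0.5226 -0.2605  0.0906] tooly yaw -7.81 [ 0.07 -0.85  0.25] [-0.006  0.012 -0.017] width 0.0429 21.55 [-0.58  0.21  0.    1.36 -0.   -0.44]
```

View pics/c12.png

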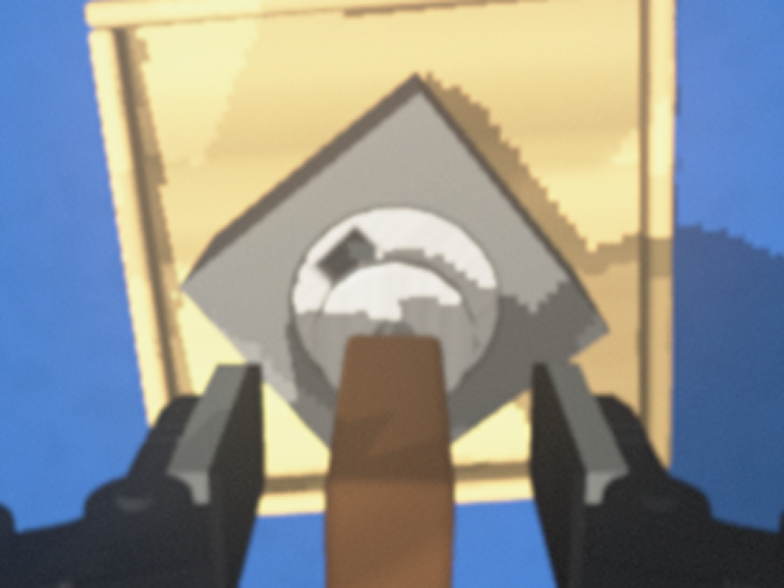

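Released, with the core flat in the tray and the puller upright and centred between the pads. I'll withdraw straight up.

Emit:
apply_moves(
  rotation=[
    [0, 0, 0],
    [0, 0, 0],
    [0, 0, 0],
    [0, 0, 0],
    [0, 0, 0],
    [0, 0, 0],
    [0, 0, 0],
    [0, 0, 0],
    [0, 0, 0],
    [0, 0, 0],
    [0, 0, 0],
    [0, 0, 0],
  ],
  xyz=[
    [0, 0, -0.005],
    [0, 0, -0.01],
    [0, 0, -0.015],
    [0, 0, -0.02],
    [0, 0, -0.02],
    [0, 0, -0.02],
    [0, 0, -0.02],
    [0, 0, -0.02],
    [0, 0, -0.02],
    [0, 0, 0],
    [0, 0, 0],
    [0, 0, 0],
  ],
  grip=[0.3, 0.3, 0.3, 0.3, 0.3, 0.3, 0.3, 0.3, 0.3, 0.3, 0.3, 0.3],
)

```text
clock: 22.8
ee_pos: [0.5224, -0.2603, 0.2399]
tcp_rot: [0.754, 0.657, -0.0, -0.001]
force: [0.1, -0.1, 0.6]
width: 0.0596
```

```bash
python3 st.py; python3 - <<'E'
from h import *
f=grab('scene','s4');crop(f,160,80,320,240,4,'c13')
f=grab('wrist','w9')
E
```

```text
[ 0.5224 -0.2603  0.2399] tooly yaw -7.8 [ 0.06 -0.08  0.63] [0.003 0.001 0.021] width 0.0596 22.8 [-0.58  0.21  0.29  1.66 -0.   -0.44]
```

View pics/c13.png

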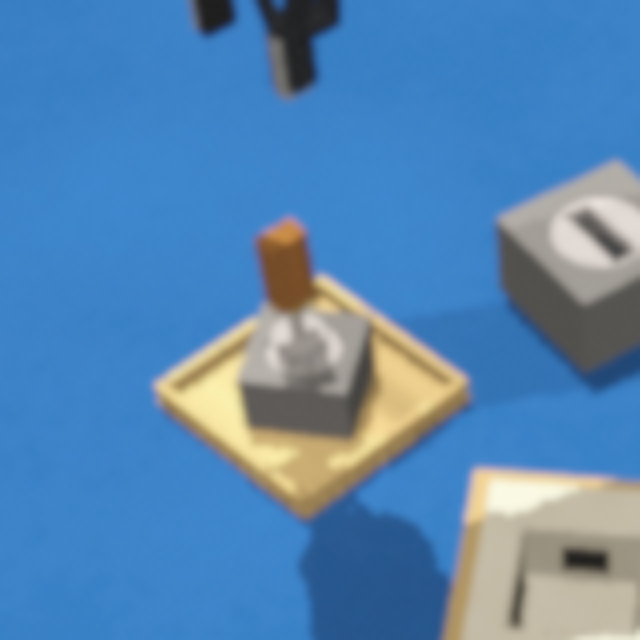

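View pics/w9.png

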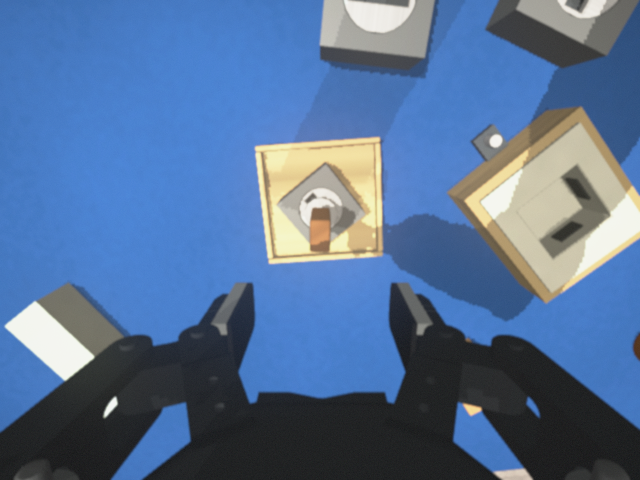

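View pics/s4.png

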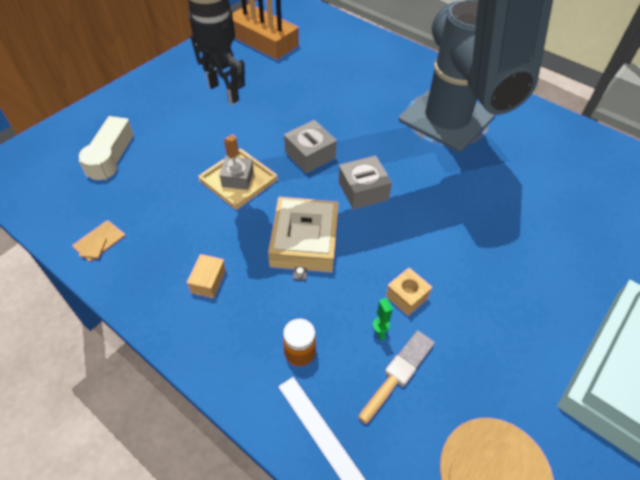

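The core stands flat in the tray with the puller upright in it. The jar (300,342), offcut (207,276) and brush (397,375) are where they were at the start. Handing in.

```bash
python3 -c "
from plant import sign_off; print(sign_off())"
```

```text
the job is handed in; nothing more can be done
None
```

The job is handed in at about 22.9 s of the 72 s allowed: the core stands in the plywood tray with the puller still in it, and the gripper has let go. No verdict is reported.

- **Slot and lug:** I took the wooden-gripped puller from the stand. The cameras put the slot about 5° off the core's x axis and the plate about 2 mm below the core's top. The lug went through without touching until it rested.
- **Screwing in:** I turned it clockwise about 48°, and it sank about 2.6 mm. The stop showed as a torque rise to about 0.16 N m.
- **Drawing and placing:** I drew the core straight up with at most about 10.5 N read at the wrist between moves. It went into the tray with about 10 N of contact at the most.
- **Last checks:**
  - In the pictures the core sits flat and near the tray's centre; an estimate before lowering put its axis within about 3 mm of it.
  - The puller is upright, the gripper is clear at 0.24 m, and the wrist force reads near zero.
  - The jar, offcut and brush show no change from the first picture.

No check failed. The one disagreement was about 2 mm in the estimates of how the puller sat in the fingers, which was within the clearances.

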